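# Make up a tag-reading kit and a seal kit in the study room

### The job

Make up two kits for tomorrow's readers from the stock on the grey mat: the red box gets the old wooden tag, the black pocket lamp and the black stand loupe; the blue box gets the green stone seal and the round porcelain seal-paste box. Seat each one flat and upright, fully down in the foam cut-out made for it (described with the boxes), setting it down rather than dropping it, and let go of everything. Leave the brass paperweight and the black inkstone where they are.

Things in the scene. Friction and masses are not known exactly. Their poses are not given: they have to be found in the camera images.
- red_box: Fixed red box 240 (x) x 170 (y) mm, rim 40 high, 4 mm walls; origin: centre of its underside. White foam, top 30 mm up; three dark-floored cut-outs, 6 mm deep, floor 24 mm up. Centres in box axes (mm), long sides along x: wooden tag 136 x 48 at (+36, +39); lamp 116 x 42 at (+36, -40); loupe round, 62 across, at (-76, 0). Tag and lamp either way round. Yaw within 0.25 rad.
- blue_box: Fixed dark blue box 200 (x) x 150 (y) mm, rim 40 high, 4 mm walls; origin: centre of its underside. White foam, top 30 mm up; two dark-floored cut-outs, 6 mm deep, floor 24 mm up. Centres in box axes (mm): seal 46 x 46 square at (+52, 0); porcelain box round, 74 across, at (-42, 0). It and the red box stand left and right of the mat, either way. Yaw within 0.25 rad.
- tag_center (a point): Centre of the old wooden tag: loose brown slab 120 (x) x 32 (y) x 12 mm with a raised block over its middle, 44 mm long and 32 wide, 22 mm high in all, holding a clay plug. The point is 11 mm above its underside. Grasp at the block across 32 mm. 70 g. All stock lies on the grey mat (2 mm thick); the three long things within 0.3 rad of left-to-right.
- lamp_center (a point): Centre of the pocket lamp: loose black box shape, 100 (x) x 26 (y) x 24 (z) mm, with a yellow head at its +x end and a yellow switch on top. The point lies 12 mm above its underside. 110 g.
- loupe_center (a point): Centre of the stand loupe: loose upright black cylinder 46 mm across and 30 mm high with a steel ring near the top and a pale glass lens that rises to 36 mm. The point lies on its axis 18 mm above its underside. 90 g.
- seal_center (a point): Centre of the stone seal: loose dark green prism 30 x 30 mm with upright sides 42 mm high and a rounded carved knob on top, 58 mm in all, standing upright. The point lies on its axis 29 mm above its underside; x and y run along its sides. 130 g.
- paste_center (a point): Centre of the porcelain seal-paste box (lid shut and fast): loose white cylinder 58 mm across with a blue band, straight-sided to 28 mm, gently domed lid up to 36 mm. The point lies on its axis 18 mm above its underside. 170 g.
- paperweight: Brass bar paperweight with a small knob, 120 (x) x 24 x 16 mm, 29 mm high at the knob, loose on the mat among the long things; leave it alone. Origin: centre of its underside.
- inkstone: Black inkstone, 85 (x) x 115 (y) x 20 mm, loose on the table just beyond the far side of the mat; leave it alone. Origin: centre of its underside.

How it is judged (in metres and radians):
At the end, for the whole second after the job is handed in: Each of the five lies in its own cut-out of its box: centre within 11 mm of the cut-out's along both box axes, within 3 mm of seated height, tilt under 0.09 rad, at rest (under 20 mm/s). Paperweight and inkstone within 15 mm of where they began (x of tag_center in the frame of red_box between 0.025 and 0.047 m and y of tag_center in the frame of red_box between 0.028 and 0.05 m and z of tag_center in the frame of red_box between 0.032 and 0.038 m and angle between each of tag_center, lamp_center, loupe_center, seal_center, paste_center's own z axis and vertical below 0.09 rad and linear speed of each of tag, lamp, loupe, seal, paste below 0.02 m/s and x of lamp_center in the frame of red_box between 0.025 and 0.047 m and y of lamp_center in the frame of red_box between -0.051 and -0.029 m and z of lamp_center in the frame of red_box between 0.033 and 0.039 m and x of loupe_center in the frame of red_box between -0.087 and -0.065 m and y of loupe_center in the frame of red_box between -0.011 and 0.011 m and z of loupe_center in the frame of red_box between 0.039 and 0.045 m and x of seal_center in the frame of blue_box between 0.041 and 0.063 m and y of seal_center in the frame of blue_box between -0.011 and 0.011 m and z of seal_center in the frame of blue_box between 0.05 and 0.056 m and x of paste_center in the frame of blue_box between -0.053 and -0.031 m and y of paste_center in the frame of blue_box between -0.011 and 0.011 m and z of paste_center in the frame of blue_box between 0.039 and 0.045 m and distance of each of paperweight, inkstone from where it was at the start of the episode below 0.015 m); the robot touches nothing.
It fails at once if one of the five things is dropped: it falls free of the fingers faster than 0.6 m/s (a fall of about 18 mm) ((contact force between the fingers and tag below 0.02 N and linear speed of tag above 0.6 m/s) or (contact force between the fingers and lamp below 0.02 N and linear speed of lamp above 0.6 m/s) or (contact force between the fingers and loupe below 0.02 N and linear speed of loupe above 0.6 m/s) or (contact force between the fingers and seal below 0.02 N and linear speed of seal above 0.6 m/s) or (contact force between the fingers and paste below 0.02 N and linear speed of paste above 0.6 m/s)).
It fails at once if the paperweight or inkstone is shifted by more than 15 mm (distance of any of paperweight, inkstone from where it was at the start of the episode above 0.015 m).
It also fails if it takes over 136 s, if anything falls off the work surface, if the arm or the gripper's body presses on something with over 40 N, if the wrist force passes 120 N, or if a joint passes its speed limit or range.

### The arm

A 6-joint arm with a two-finger parallel gripper is mounted at the origin on the work surface. World frame = base frame: x ahead of the robot, y to its left, z up, the work surface at z = 0. Lengths are in mm, angles in rad, forces in N, time in s.
With the tool pointing down it reaches from about 325 to 775 mm from the base axis. Payload 5.5 kg.
Tool frame: the origin (TCP) lies midway between the tips of the shut fingers; the grasp point (between the pads) lies 19 mm behind it; z points along the fingers, y is the line along which they close (so a half turn about z gives the same grasp; the last joint's range is limited). The gripper opens to 88 mm and grips with 3 to 60 N. Pads are 20 mm wide; open, the fingers measure 115 mm over their backs; the gripper's body (75 mm by 178 mm) begins 61 mm behind the grasp point.
Start: joints at [1.182, 0.091, 1.231, -0, 1.82, -0.057], TCP at [195.452, 567.287, 222.631] pointing down, gripper open.
Joint ranges: [-2.87, 2.87], [-0.86, 2.18], [0.17, 2.46], [-1.51, 4.65], [0.06, 2.69], [-2.65, 2.65]. Speed limits (rad/s): [2.57, 2.57, 3.01, 3.14, 3.14, 3.14].

### API

Orientations are given as a unit quaternion [w, x, y, z].
In Python, from workcell import r, planner, capture, readout gives the robot as it stands. Calls block until the motion is done:
- r.move_to(position, orientation): joint-space move of the TCP to a pose.
- r.movel(position, attitude=None, v=150): straight line of the TCP; attitude=None keeps the orientation; v is the mean speed in mm/s.
- r.movej(angles): joint-space move.
- r.grip(opening, grasp_force=None): finger opening in mm; grasp_force is the grip in N (None keeps the last); returns when the fingers have stopped.
- r.wait(seconds).
- planner.inverse_kinematics(position, orientation): joint angles nearest the present ones, or None.
- capture(name): name is "side" or "top"; returns a dict with "pixels" (400x640x3 uint8, red, green, blue), "camera_matrix" (3x3 intrinsics, pixels), "pose" (4x4, takes a point from camera to world coordinates). Camera axes: x right, y up, looking along -z (the intrinsics and any distortion apply to the point x, -y, -z); pixel columns grow to the right and rows downward; lengths in mm; the calibration is good to about 2 mm. A picture is of the moment at which its call begins. There is no depth.
A pose or a line that the arm cannot do raises r.Unreachable and nothing moves.
- r.close_job(): hands the job in; it is judged then, once.
Readings, each from a call of its own:
- readout.read_time(): time.
- readout.read_joint_pos(): joint angles.
- readout.read_dq(): joint speeds.
- readout.read_joint_torque(): joint torques, N m.
- readout.read_tcp_pos(): TCP position.
- readout.read_ee_rot(): TCP orientation.
- readout.read_force(): force on the tool from outside, world axes, zero at the start.
- readout.read_ft_torque(): the same for the moment, N m.
- readout.read_grip_width(): finger opening in mm.
- readout.read_grasp_force(): force on a finger pad.
Only numpy, scipy, OpenCV 4.12 (cv2) and the standard library are available. Lean on these libraries where they do the work, as an engineer would, in place of code of your own. Each camera call takes 0.05 s, during which the arm holds its last target. There are 200 camera calls.

## Working session

There is one attempt and no reset: what is moved stays moved. The work goes in short steps, each a Python script; the robot and the scene stay as the last script left them, time stands still between calls to the robot, and variables do not carry over. Pictures are saved under pics/ and viewed, at most 14 in all, crops included, and the job is handed in when it is done.

```bash
mkdir -p pics; ls
python3 - <<'E'
from workcell import r,planner,capture,readout
import cv2
for n in("top","side"):
    c=capture(n); cv2.imwrite(f"pics/{n}0.png",c["pixels"][...,::-1]); print(n,c["camera_matrix"],c["pose"].round(3) if hasattr(c["pose"],'round') else c["pose"],[k for k in c])
print(readout.read_time(),readout.read_ee_rot())
E
```

```text
pics
top [[480.08451183   0.         314.06564607]
 [  0.         480.08451183 196.69174357]
 [  0.           0.           1.        ]] [[ 2.600000e-02  9.930000e-01 -1.150000e-01  4.710780e+02]
 [-1.000000e+00  2.700000e-02  1.200000e-02  1.042000e+00]
 [ 1.500000e-02  1.150000e-01  9.930000e-01  1.230339e+03]
 [ 0.000000e+00  0.000000e+00  0.000000e+00  1.000000e+00]] ['pixels', 'camera_matrix', 'pose']
side [[405.27430455   0.         324.80058044]
 [  0.         405.27430455 200.19931683]
 [  0.           0.           1.        ]] [[ 9.29000e-01  2.17000e-01 -3.00000e-01  3.03012e+02]
 [-3.70000e-01  5.14000e-01 -7.74000e-01 -7.98333e+02]
 [-1.40000e-02  8.30000e-01  5.58000e-01  6.13248e+02]
 [ 0.00000e+00  0.00000e+00  0.00000e+00  1.00000e+00]] ['pixels', 'camera_matrix', 'pose']
0.1 [-1.74180646e-04  1.65157718e-01  9.86266790e-01 -8.46978989e-04]
```

View pics/top0.png

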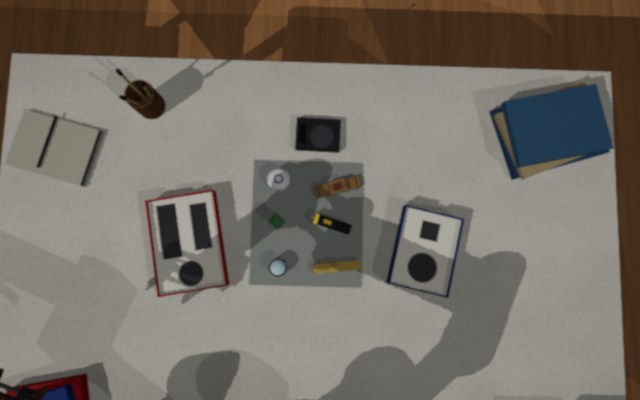

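View pics/side0.png

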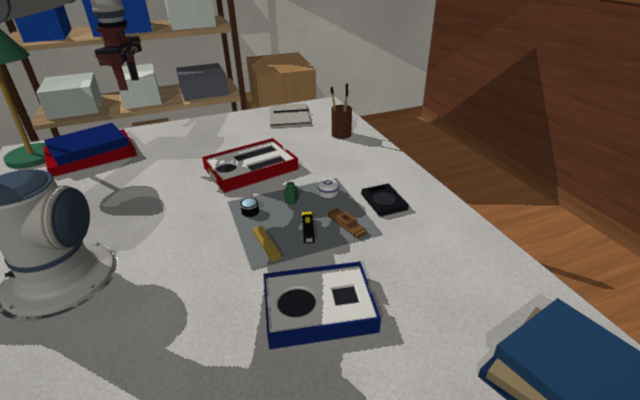

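The top view shows the red box on the left, with cut-outs at (168,231), (201,226) and (191,273). The blue box is on the right, with cut-outs at (430,231) and (422,267). On the mat are paste (279,179), tag (338,186), seal (277,221), lamp (332,223), loupe (278,268) and paperweight (337,267), with the inkstone beyond at (318,134). The side view agrees.

```bash
cat > h.py <<'E'
from workcell import r,planner,capture,readout
import cv2,numpy as np
def ray(c,px,z):
    K,P=np.array(c["camera_matrix"]),np.array(c["pose"])
    d=np.linalg.inv(K)@[px[0],px[1],1.]; d=P[:3,:3]@(d*[1,-1,-1]); o=P[:3,3]
    return (o+d*(z-o[2])/d[2])[:2]
def blob(mask,roi):
    """largest blob in roi -> hull contour (pixel coords)"""
    x0,y0,x1,y1=roi; m=np.zeros(mask.shape,np.uint8); m[y0:y1,x0:x1]=mask[y0:y1,x0:x1]
    cs,_=cv2.findContours(m,cv2.RETR_EXTERNAL,cv2.CHAIN_APPROX_NONE)
    return cv2.convexHull(max(cs,key=cv2.contourArea))
def rect(c,hull,z):
    pts=np.array([ray(c,p,z) for p in hull[:,0]],np.float32)
    (cx,cy),_,_=R=cv2.minAreaRect(pts); b=cv2.boxPoints(R)
    e=max(b[1]-b[0],b[2]-b[1],key=np.linalg.norm)
    M=cv2.moments(pts.reshape(-1,1,2))
    return np.array([cx,cy]),np.array([M['m10'],M['m01']])/M['m00'],sorted(R[1]),(np.arctan2(e[1],e[0])+np.pi)%np.pi
E
cat > m.py <<'E'
from h import *
c=capture("top"); im=c["pixels"]; hsv=cv2.cvtColor(im,cv2.COLOR_RGB2HSV); H,S,V=[hsv[...,i].astype(int) for i in range(3)]
dark=V<60
mat=(np.abs(im.astype(int)-np.median(im[165:280,300:312].reshape(-1,3),0)).max(2))
T={ 'r_tag':(dark,(152,195,186,268),28),'r_lamp':(dark,(186,195,216,255),28),'r_loupe':(dark,(174,256,210,290),28),
 'b_seal':(dark,(415,215,446,246),28),'b_paste':(dark,(404,246,442,288),28),
 'tag':((S>90)&(H<25),(308,168,368,202),14),'lamp':((V<45)|((S>150)&(V>90)),(305,205,357,240),26),
 'loupe':((V<60)|(V>125),(262,252,294,284),30),'seal':((S>90)&(H>35)&(H<90),(262,205,292,238),44),
 'paste':(V>120,(262,162,296,196),28),'pw':((S>90)&(H<35),(308,252,366,280),16)}
big=cv2.resize(im[125:305,140:470],None,fx=2.4,fy=2.4,interpolation=cv2.INTER_CUBIC)[...,::-1].copy()
for k,(m,roi,z) in T.items():
    try:
        h=blob(m.astype(np.uint8),roi); a,b,s,y=rect(c,h,z); print(k,a.round(1),b.round(1),np.round(s,1),round(y,3))
        cv2.polylines(big,[((h-[140,125]+.5)*2.4).astype(int)],True,(255,0,255),1)
    except Exception as e: print(k,e)
cv2.imwrite("pics/ov1.png",big)
E
python3 m.py
```

```text
r_tag [514.2 346.6] [513.4 345.7] [ 44.  129.9] 0.211
r_lamp [529.6 268.9] [528.9 268.3] [ 37.3 110.9] 0.215
r_loupe [413.  285.4] [412.7 285.8] [53.6 54.5] 1.596
b_seal [ 533.1 -304.4] [ 533.2 -304.6] [39.1 39.2] 2.923
b_paste [ 440.9 -285.1] [ 441.4 -285.6] [66.5 67.8] 1.596
tag [641.1 -71.3] [640.8 -71.7] [ 33.1 119. ] 1.845
lamp [545.2 -59.7] [544.9 -59.2] [26.8 95.1] 1.285
loupe [430.5  75. ] [430.6  74.6] [29.4 32.2] 1.596
seal [546.5  78.4] [546.4  78.5] [24.6 27.1] 0.93
paste [660.   92.7] [658.6  91. ] [26.1 52.8] 2.559
pw [438.1 -74.1] [438.3 -74.5] [ 23.9 119.2] 1.681
```

View pics/ov1.png

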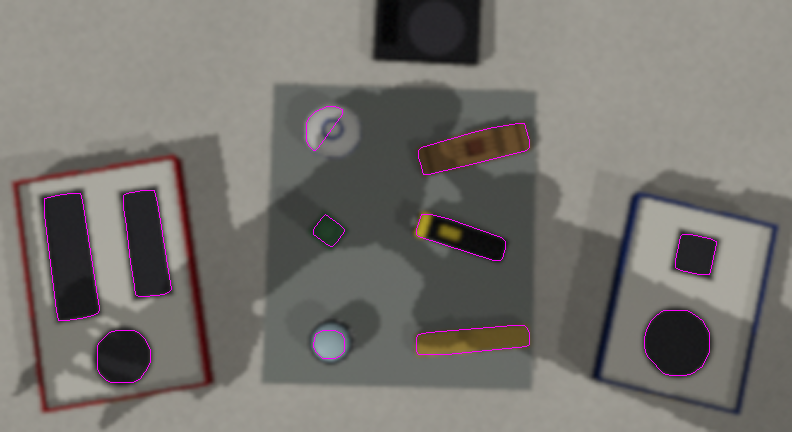

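All five cut-outs and six stock items are outlined, and the box geometry is consistent: red yaw about 0.205, blue about -0.21. The paste mask caught only half the disc, whose centre is at overlay (332,131), i.e. pixel (277.8,179.1), so I'll cast that point instead. I'll start with the tag.

```bash
cat >> h.py <<'E'
def q(phi): a=(phi+np.pi/2)/2; return [0,np.cos(a),np.sin(a),0]
def near(xy,phi):   # half-turn choice with the last joint nearest zero
    q1=np.arctan2(xy[1],xy[0]); return q1-((q1-phi+np.pi/2)%np.pi-np.pi/2)
ZC=140
def run(name,src,phi,width,rel,dst,dphi,force=25,extra=12):
    src,dst=np.array(src,float),np.array(dst,float); phi,dphi=near(src,phi),near(dst,dphi)
    r.move_to([*src,ZC],q(phi)); r.grip(min(width+26,86),force)
    r.movel([*src,2+rel+25],v=250); r.movel([*src,2+rel],v=70)
    r.grip(max(width-12,0),force); w=readout.read_grip_width()
    r.movel([*src,ZC],v=150); print(name,"width",w,readout.read_grip_width(),"F",readout.read_grasp_force(),readout.read_force())
    if abs(readout.read_grip_width()-width)>4: print("BAD GRASP"); return False
    r.move_to([*dst,ZC],q(dphi)); r.movel([*dst,24+rel+20],v=200); r.movel([*dst,24.4+rel],v=40); r.wait(.2)
    print("at place",readout.read_tcp_pos(),readout.read_grip_width(),"force",readout.read_force())
    r.grip(readout.read_grip_width()+extra,force); r.wait(.2); r.movel([*dst,24+rel+40],v=120); r.movel([*dst,ZC],v=250)
    print("t",readout.read_time()); return True
RED,BLUE=.207,-.21
E
python3 - <<'E'
from h import *
print(ray(capture("top"),(277.8,179.1),28))
run("tag",(641,-71.4),1.845-np.pi/2,32,9,(514,346.3),RED+np.pi/2)
c=capture("top"); cv2.imwrite("pics/a.png",cv2.resize(c["pixels"][140:310,130:300],None,fx=3,fy=3)[...,::-1])
E
```

```text
[652.89618446  79.58497948]
tag width 32.18664242101783 31.95019761470802 F 24.99994520097971 [-1.12717342 -0.24148215 -0.84920426]
at place [513.93794428 346.30664228  33.2168819 ] 31.794822604202277 force [-0.03133562  0.13241417 -0.01317207]
t 10.775
```

View pics/a.png

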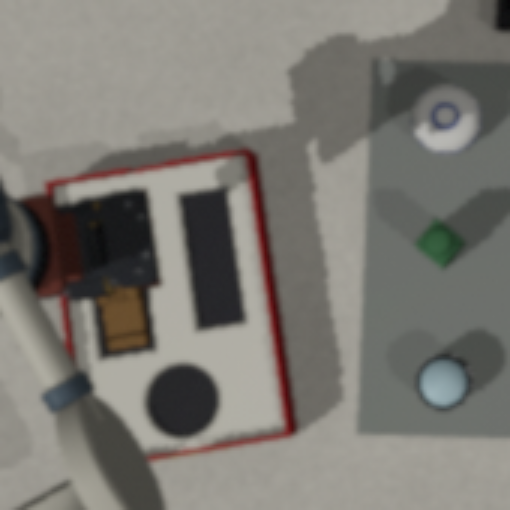

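The tag lies in its cut-out (lower half visible at crop (125,320)), square to the sides. At the place height the tool carried no weight, so the tag was resting on the floor. The paste disc centre reads (446,119) in the crop, matching the cast point. I'll run the other four.

Run:
```python
from h import *
ok=run("lamp",(545,-59.2),1.285-np.pi/2,26,9,(529.6,268.9),RED+np.pi/2) \
 and run("loupe",(430.7,75),0.2,46,10,(413,285.5),RED+np.pi/2) \
 and run("paste",(653,79.5),BLUE+np.pi/2,58,10,(441,-285.2),BLUE+np.pi/2) \
 and run("seal",(546.4,78.4),.93,30,12,(533.1,-304.5),BLUE+np.pi/2)
if ok: r.move_to([480,0,250],q(0))
for n in("top","side"):
    c=capture(n); p=c["pixels"][140:310,130:480] if n=="top" else c["pixels"][120:360,180:420]
    cv2.imwrite(f"pics/b{n}.png",cv2.resize(p,None,fx=2.25,fy=2.25,interpolation=cv2.INTER_CUBIC)[...,::-1])
```

```text
lamp width 25.720808986366844 25.9579226669318 F 24.999809861183167 [-0.11880917 -0.03341277 -1.18543284]
at place [529.54861707 268.90783652  33.20245236] 25.592482892799833 force [-0.83463013 -1.25680133 -0.40697512]
t 19.5917
loupe width 45.471689262277536 45.54005277156072 F 24.999836683273315 [-0.17969068  0.11413965 -1.91044132]
at place [412.93027331 285.49950096  34.24145022] 45.50297649061457 force [-0.89183627 -0.37139356 -1.47894172]
t 28.05
paste width 57.634137783242956 57.75651045271029 F 24.999721348285675 [-0.53800927  0.53276879 -1.2451012 ]
at place [ 440.94320937 -285.19420439   34.29082235] 57.80371357318556 force [ 0.14758605  0.1980745  -2.320547  ]
t 37.5083
seal width 30.160506481327847 30.136332995870003 F 24.999857246875763 [ 0.01941475  0.80632258 -1.01439186]
at place [ 533.04489248 -304.47532577   36.25163981] 29.300682466857875 force [-0.54976414 -0.63221567 -0.22867942]
t 46.9667
```

View pics/btop.png

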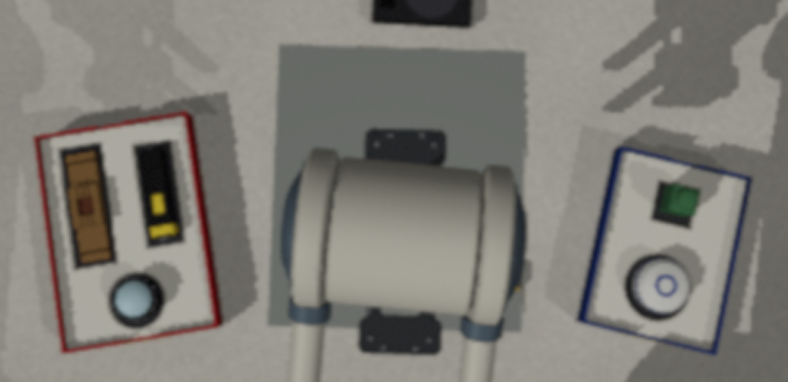

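View pics/bside.png

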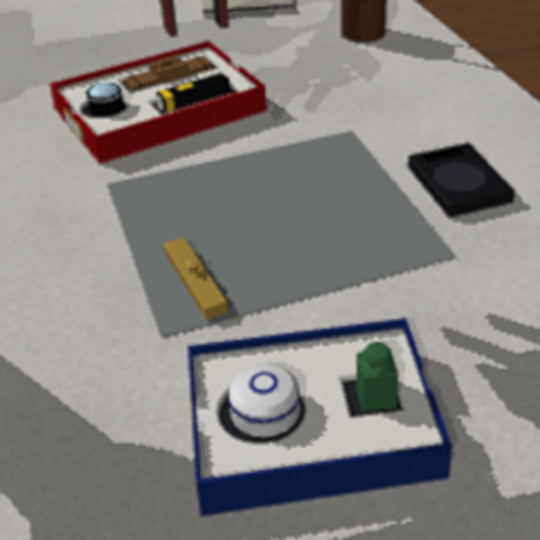

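All five are in their cut-outs. In the top crop they sit at tag (88,205), lamp (158,190), loupe (135,300), seal (678,202) and paste (660,287). The paperweight and inkstone have not moved. The seal is closest to a cut-out edge, so I'll zoom in on the boxes once more before handing in.

Run:
```python
from h import *
c=capture("side")["pixels"]
a=cv2.resize(c[255:350,258:388],(780,570),interpolation=cv2.INTER_CUBIC); cv2.imwrite("pics/z1.png",a[...,::-1])
a=cv2.resize(c[135:195,198:304],(795,450),interpolation=cv2.INTER_CUBIC); cv2.imwrite("pics/z2.png",a[...,::-1])
t=capture("top"); hsv=cv2.cvtColor(t["pixels"],cv2.COLOR_RGB2HSV); g=((hsv[...,1]>90)&(hsv[...,0]>35)&(hsv[...,0]<90)).astype(np.uint8)
print("seal",rect(t,blob(g,(405,205,450,250)),66))
```

```text
seal (array([ 535.11663818, -299.97674561]), array([ 535.19459555, -299.99691421]), [29.0731201171875, 34.21746826171875], np.float32(1.3519032))
```

View pics/z1.png

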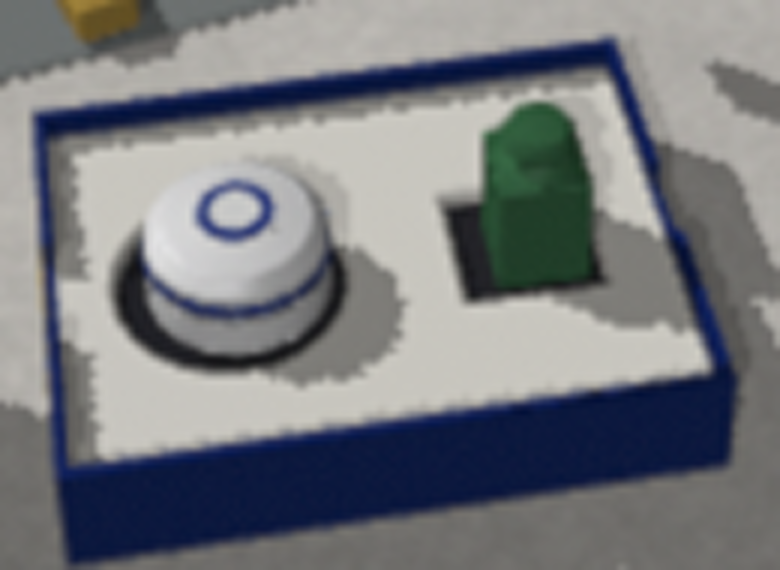

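View pics/z2.png

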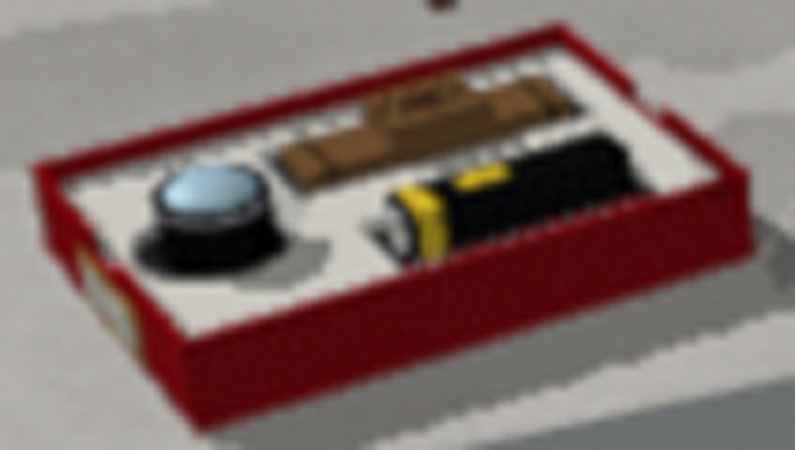

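The zooms show the seal upright at (540,220) and the paste at (240,260), both inside their dark cut-outs. In the red box, the loupe, tag and lamp are all flat with dark floor around them. Handing in.

```bash
python3 -c "
from workcell import r
print(r.close_job())"
```

```text
the job is handed in; nothing more can be done
None
```

I handed the job in after about 47 s of robot time: the final pictures show all five items flat and upright in their own cut-outs, and the paperweight and inkstone look unmoved; no verdict came back.

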